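Slide the water carafe under the ward's chilled tap and start the fill

TASK

Push the tall burgundy carafe across the counter with your fingertips, low on its lower half so that it slides upright, until it stands on the drip grate with its open mouth right under the tap's outlet, and take your hand away from it. Then press the blue (chilled) button fully down for a moment and let it spring back. Do not grip, lift or tip the carafe or shove it hard, do not touch its upper half, never press the red (hot) button or run water while the carafe is not under the tap, and leave everything else where it stands.

Things in the scene. Friction and masses are not known exactly. Their poses are not given: they have to be found in the camera images.
- carafe: Tall burgundy water carafe, loose, upright on the counter before the tap: 245 mm tall, about 0.5 kg; straight round foot 75 mm across up to 58 mm, tapering to a neck 49 mm across from 125 mm up, rim flared to 55 mm; a steel line round the foot and one under the rim. Origin: centre of its underside; z up its axis. Pushed below about 45 mm it slides; pushed much higher it tips.
- carafe_top: The carafe's upper half, from 125 mm above its foot to the rim, one piece with the carafe (no seam): not to be touched. Origin on the carafe's axis 125 mm above its foot.
- carafe_mouth (a point): Centre of the carafe's open mouth, 245 mm above its foot on its axis; the opening is 49 mm across.
- spout_outlet (a point): Centre of the tap's outlet, a 14 mm hole facing straight down, 265 mm above the counter (20 mm above the carafe's rim).
- water_tap: The fixed water tap: a steel drip grate 180 by 150 mm let flush into the counter (the carafe slides over it freely, there is no step), and a steel gooseneck whose 22 mm tube rises 120 mm beyond the grate's centre and arches back to the outlet over the grate's centre, top of the arch 356 mm above the counter. Origin: centre of the grate at counter height, straight below the outlet; its x axis points from there to the foot of the tube, y to the left, z up.
- chilled_button_top (a point): Centre of the top of the blue cap of the chilled-water button, facing up, 22 mm above the counter; cap 38 mm across in a steel collar 54 mm across. It is on either the left or the right of the grate, 130 mm from its middle.
- chilled_button (a joint): Travel of the blue button in m: 0 up, 0.006 fully down; it moves straight down, needs about 5 N to go fully down and springs back by itself.
- hot_button_top (a point): Centre of the top of the red cap of the hot-water button, the same as the blue one, on the other side of the grate. Must not be pressed.
- hot_button (a joint): Travel of the red button in m: 0 up, 0.006 fully down.
- mug_a: Burgundy mug, 82 mm across and 85 mm tall with a side handle, loose, on the far left, beside the meal tray. Origin: centre of its underside.
- mug_b: Burgundy mug like mug_a, loose, farther off to the right. Origin: centre of its underside.
- juice_cup: Orange foil-topped juice cup, 73 mm across and 46 mm tall, loose, just right of the grate and its button. Origin: centre of its underside.
- milk_carton: Red and white gable-top milk carton, 58 by 58 mm and 109 mm tall, loose, on the right. Origin: centre of its underside.
- lidded_cup: White lidded soup cup, 87 mm across and 69 mm tall, loose, on the far right. Origin: centre of its underside.
- yogurt_pot: White foil-topped yogurt pot, 71 mm across and 60 mm tall, loose, just left of the grate and its button. Origin: centre of its underside.
There are look-alikes about, which are no part of the job. What is shaped like the part that bears chilled_button_top but turquoise is not meant.

How it is judged:
By the outcome, as a careful person would: the job done as asked, in the order asked, and still so for the second after the job is handed in, with the robot touching nothing.
It also fails if it takes over 54 s, if anything falls off the work surface, if the arm or the gripper's body presses on something with over 40 N, if the wrist force passes 120 N, or if a joint passes its speed limit or range.

ROBOT

A 7-joint arm with a two-finger parallel gripper is mounted at the origin on the work surface. World frame = base frame: x ahead of the robot, y to its left, z up, the work surface at z = 0. Lengths are in m, angles in rad, forces in N, time in s.
With the tool pointing down it reaches from about 0.425 to 0.875 m from the base axis. Payload 9.9 kg.
Tool frame: the origin (TCP) lies at the very end of the fingers, on their centre line; the grasp point (between the pads) lies 19 mm behind it; z points along the fingers, y is the line along which they close (so a half turn about z gives the same grasp; the last joint's range is limited). The gripper opens to 85 mm and grips with 20 to 120 N. Pads are 22 mm wide; open, the fingers measure 114 mm over their backs; the gripper's body (76 mm by 85 mm) begins 54 mm behind the grasp point. The pads swing forward as they close: fully open they stand 13 mm farther back than shut.
Start: joints at [1.157, 0.576, 0.025, 1.437, -0.015, 1.129, -0.057], TCP at [0.219, -0.639, 0.231] pointing down, gripper open.
Joint ranges: [-2.76, 2.76], [-0.34, 2.15], [-1.52, 1.57], [0.19, 2.46], [-1.09, 4.23], [0.17, 1.99], [-2.82, 2.82]. Speed limits (rad/s): [2.22, 2.22, 3.01, 3.01, 3.14, 3.14, 3.14].

INTERFACE

Orientations are given as a unit quaternion [x, y, z, w].
In Python, from workcell import ctrl, optics, finish_job, recognise, pinpoint gives the robot as it stands.
- The arm moves only by the shell command python3 -m jog 'ROWS' [FORCE]. ROWS is JSON, a list of rows, each a list of 7 numbers: the shift along the tool's x, y, z in mm, then the turn, a rotation vector about the tool's x, y, z in degrees, then the closure, from -1 (fully open) to 1 (shut). In form: [[x, y, z, ax, ay, az, gripper], ...]. A call has 1 to 8 rows; each row is the pose to reach, as a shift and turn from the pose commanded when the call began, along the tool's axes at that moment; what a row does not reach only later rows make up. A row lasts 1/12 s, in which the tool goes at most 41.7 mm and 7.16 degrees, less where a joint would pass 70% of its speed; a pose out of reach is approached as far as the arm can. A call with a gripper value outside its range is refused whole. The fingers move at their own pace and stop on an object; FORCE is the grip in N (left out, the last holds). Time passes only in rows, so rows that repeat a pose let the fingers close. It gives the time, the measured TCP pose, the force, the opening and the grip force at its end, in the units of the state.
- ctrl.get_state(): the state, without advancing time (a new reading comes with each control period).
- optics.read_camera(name): name is "scene" or "side" or "wrist"; returns a dict with "image" (420x560x3 uint8, red, green, blue), "fx", "fy", "cx", "cy" (pixels), "D" ([k1, k2, p1, p2, k3] as OpenCV has them; the pictures are not rectified), "world_to_cam" (4x4, takes a point from world to camera coordinates); the wrist camera has in their place "hand_eye" (4x4, takes a point from camera to tool coordinates, whose origin is the TCP and whose axes are the flange's). Camera axes: x right, y up, looking along -z (the intrinsics and any distortion apply to the point x, -y, -z); pixel columns grow to the right and rows downward; lengths in m; the calibration is good to about 2 mm. A picture is of the moment at which its call begins: read the wrist's pose just before it. There is no depth.
- finish_job(): hands the job in; it is judged then, once.
Trained networks look in a picture, given as the dict that the camera call returned (one of the last four; its "shot" number tells which), for a name from the list of things; names that differ only in an ending like _2 or _b are one class to them, and where a whole thing is asked for, a point or a joint stands for the part that bears it (a point fixed in the world has none). Each returns a list of dicts, best first, with "score" (0 to 1); they miss things now and then, are a little off and sometimes report something else, mostly with a low value. They report only what shows in the picture. A call takes as long as a camera call. They do not tell look-alikes from the thing itself.
- recognise(picture, label): "centre" ([x, y, z] in m, in the coordinates of the camera as it stood for that picture, good to about 4 mm: the middle of the surface that is visible of it).
- pinpoint(picture, label): "centre" ([x, y, z] in m, in the coordinates of the camera as it stood for that picture, good to about 4 mm: a listed point, or the origin of a listed thing).
The state is a dict: "t": time; "joint_pos": joint angles; "joint_velocities": joint speeds; "joint_torque": joint torques, N m; "position": TCP position; "tool_rot": TCP orientation; "ft_force": force on the tool from outside, world axes, zero at the start; "moment": the same for the moment, N m; "grip_width": finger opening in m; "grip_force": force on a finger pad.
Only numpy, scipy, OpenCV 4.12 (cv2) and the standard library are available. Lean on these libraries where they do the work, as an engineer would, in place of code of your own. Each camera call takes 0.05 s, during which the arm holds its last target. There are 200 camera calls.

## Working session

There is one attempt and no reset: what is moved stays moved. The work goes in short steps, Python scripts to look and compute and a shell command to move; the robot and the scene stay as the last step left them, time stands still between calls to the robot, and variables do not carry over. Pictures are saved under pics/ and viewed, at most 10 in all, crops included, and the job is handed in when it is done.

```bash
mkdir -p pics; cat > h.py <<'E'
import numpy as np, cv2
from workcell import ctrl, optics, finish_job, recognise, pinpoint
from scipy.spatial.transform import Rotation as R
def w2c(p): return np.array(p["world_to_cam"])
def toworld(p,c): return (np.linalg.inv(w2c(p))@np.r_[c,1])[:3]
def pix(p,w):
    c=(w2c(p)@np.r_[w,1])[:3]
    K=np.array([[p["fx"],0,p["cx"]],[0,p["fy"],p["cy"]],[0,0,1]])
    return cv2.projectPoints(np.array([[c[0],-c[1],-c[2]]]),np.zeros(3),np.zeros(3),K,np.array(p["D"],float))[0].ravel()
def save(p,n,crop=None,s=1):
    im=p["image"][:,:,::-1]
    if crop: a,b,c,d=crop; im=im[b:d,a:c]
    cv2.imwrite("pics/"+n,cv2.resize(im,None,fx=s,fy=s,interpolation=cv2.INTER_CUBIC))
E
python3 - <<'E'
from h import *
np.set_printoptions(precision=4,suppress=True)
P={n:optics.read_camera(n) for n in("scene","side")}
save(P["scene"],"scene.png");save(P["side"],"side.png")
for n,p in P.items():
    for l in ["carafe","carafe_mouth","spout_outlet","water_tap","chilled_button_top","hot_button_top","mug_a","juice_cup","milk_carton","lidded_cup","yogurt_pot"]:
        for r in pinpoint(p,l)[:4]:
            w=toworld(p,r["centre"]); print(n,l,round(r["score"],2),w,pix(p,w).round())
s=ctrl.get_state();print(s["t"],s["position"],s["tool_rot"],R.from_quat(s["tool_rot"]).as_matrix())
E
```

```text
scene carafe 0.56 [ 0.5116 -0.0388 -0.0039] [298. 244.]
scene carafe_mouth 0.73 [ 0.5102 -0.0441  0.2442] [297. 171.]
scene spout_outlet 0.57 [ 0.62   -0.0779  0.2685] [256. 175.]
scene water_tap 0.82 [ 0.6143 -0.0801  0.0036] [262. 253.]
scene chilled_button_top 0.56 [ 0.466  -0.2367  0.0179] [262. 201.]
scene chilled_button_top 0.39 [ 0.6161 -0.2094  0.0208] [231. 227.]
scene hot_button_top 0.49 [0.615  0.0514 0.021 ] [296. 273.]
scene mug_a 0.97 [ 0.5054 -0.4799 -0.0032] [205. 181.]
scene mug_a 0.67 [ 0.4832  0.3832 -0.0016] [435. 322.]
scene juice_cup 0.81 [ 0.5961 -0.2936 -0.0011] [219. 217.]
scene milk_carton 0.78 [ 0.408  -0.3524 -0.0021] [252. 184.]
scene milk_carton 0.65 [ 0.6181 -0.2067  0.0206] [231. 228.]
scene milk_carton 0.39 [ 0.6014 -0.4115  0.0027] [194. 201.]
scene milk_carton 0.33 [ 0.5114 -0.0427  0.1233] [297. 209.]
scene lidded_cup 0.75 [ 0.5995 -0.412   0.0018] [195. 200.]
scene yogurt_pot 0.73 [ 0.5738  0.1467 -0.0038] [334. 290.]
side carafe 0.66 [ 0.5105 -0.0473 -0.003 ] [256. 264.]
side carafe_mouth 0.91 [ 0.5113 -0.0397  0.2462] [255. 183.]
side spout_outl
[... 276 characters left out ...]
0.0393  0.2482] [255. 182.]
side hot_button_top 0.64 [0.6195 0.0519 0.0245] [293. 236.]
side mug_a 0.74 [ 0.4851  0.3803 -0.0038] [250. 193.]
side juice_cup 0.75 [ 0.5922 -0.2933 -0.0019] [289. 323.]
side milk_carton 0.85 [ 0.4058 -0.3587 -0.0056] [209. 344.]
side milk_carton 0.46 [ 0.5737  0.1418 -0.0005] [277. 228.]
side lidded_cup 0.7 [ 0.6013 -0.408  -0.0013] [296. 358.]
side lidded_cup 0.57 [ 0.4853  0.3786 -0.0008] [250. 192.]
side yogurt_pot 0.76 [ 0.5754  0.1408 -0.0012] [277. 228.]
side yogurt_pot 0.61 [ 0.484   0.3772 -0.0039] [249. 193.]
1.2 [ 0.2186 -0.6386  0.2313] [ 0.9864  0.1642  0.     -0.    ] [[ 0.9461  0.3239  0.    ]
 [ 0.3239 -0.9461  0.0001]
 [ 0.     -0.0001 -1.    ]]
```

View pics/scene.png

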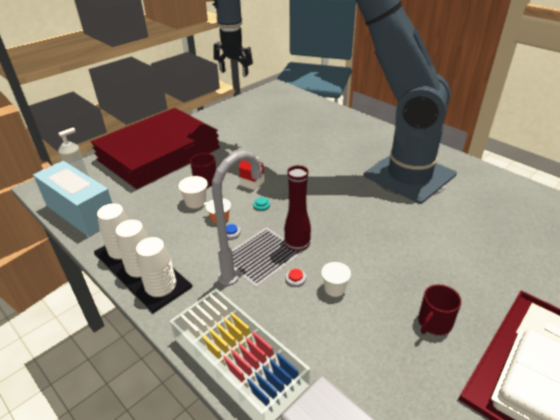

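View pics/side.png

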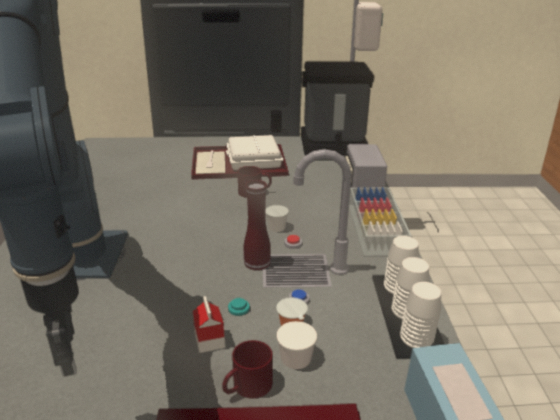

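The pictures show the following:
- **Scene view:** carafe foot at (298,244), outlet at (236,165), grate at (262,253), red button at (296,274), blue at (231,229), turquoise at (262,203).
- **Side view:** carafe foot at (256,264), grate at (297,270), blue at (299,296), turquoise at (238,306), red at (293,240).

Candidates for the chilled button in the scene view are blue (231,229), turquoise (262,203), which is the look-alike and not beside the grate, and red (296,274), which is hot. I choose the blue one: it lies 130 mm right of the grate's middle, opposite red. For the carafe, the burgundy mugs at (203,168) and (440,308) are the wrong shape; the tall one at (298,210) is right. I'll check this in a crop.

```bash
python3 - <<'E'
from h import *
p=optics.read_camera("scene"); save(p,"crop.png",(185,140,345,300),3.6)
E
```

```text
(no output)
```

View pics/crop.png

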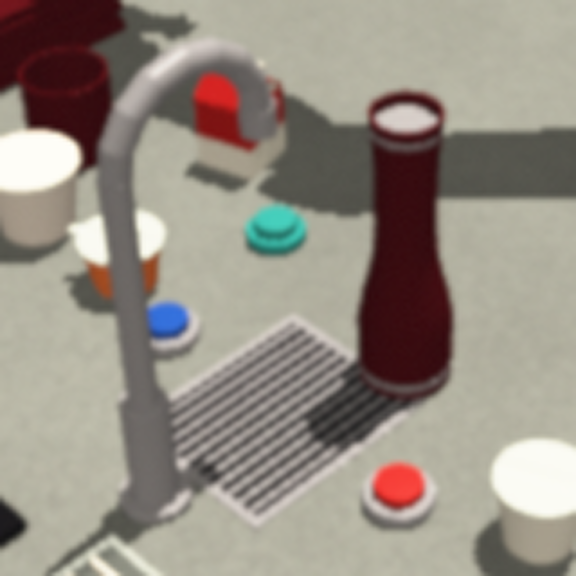

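```bash
python3 -m jog '[[0,0,-20,0,0,7,-0.2],[0,0,-40,0,0,14,-0.2],[30,-30,-60,0,0,21,-0.2],[60,-60,-60,0,0,28,-0.2],[90,-90,-60,0,0,35,-0.2],[120,-120,-60,0,0,39,-0.2],[150,-150,-60,0,0,39,-0.2],[180,-180,-60,0,0,39,-0.2]]' 20; python3 -c "
from h import *
s=ctrl.get_state();print(s['position'],R.from_quat(s['tool_rot']).as_matrix().round(3),np.round(s['joint_pos'],3))"
```

```text
t: 1.92
position: [0.3274, -0.4158, 0.2915]
tool_rot: [0.985, -0.175, 0.0, 0.0]
ft_force: [0.6, -0.4, 0.4]
grip_width: 0.0515
grip_force: 0.0
[ 0.32741834 -0.41580873  0.29148898] [[ 0.939 -0.344  0.   ]
 [-0.344 -0.939 -0.   ]
 [ 0.     0.    -1.   ]] [ 0.692  0.309  0.169  1.731 -0.057  1.106 -1.043]
```

The crop confirms the choice: the blue cap in its steel collar at crop (167,322) sits beside the grate, and the turquoise one at (276,228) is apart from it. Now the hand goes round behind the carafe, clear of it and high.

```bash
python3 -m jog '[[-5,-40,0,0,0,0,-0.2],[-10,-80,0,0,0,0,-0.2],[-15,-120,0,0,0,0,-0.2],[-20,-160,0,0,0,0,-0.2],[-25,-200,0,0,0,0,-0.2],[-30,-240,0,0,0,0,-0.2],[-34,-280,0,0,0,0,-0.2],[-38,-320,0,0,0,0,-0.2]]' >/dev/null
python3 -m jog '[[-4,-30,0,0,7,0,-0.2],[-8,-60,0,0,14,0,-0.2],[-8,-85,0,0,21,0,-0.2],[-8,-85,0,0,28,0,-0.2],[-8,-85,0,0,35,0,-0.2],[-8,-85,0,0,40,0,-0.2],[-8,-85,0,0,40,0,-0.2],[-8,-85,0,0,40,0,-0.2]]'; python3 -c "
from h import *
s=ctrl.get_state();print(R.from_quat(s['tool_rot']).as_matrix().round(3),np.round(s['joint_pos'],3))"
```

```text
t: 3.25
position: [0.424, -0.0267, 0.3003]
tool_rot: [0.942, -0.173, 0.286, 0.046]
ft_force: [-0.3, 0.2, 0.5]
grip_width: 0.0507
grip_force: 0.0
[[ 0.777 -0.351  0.522]
 [-0.299 -0.936 -0.185]
 [ 0.554 -0.012 -0.833]] [ 0.363 -0.111 -0.628  2.361  0.627  0.457 -2.722]
```

The tilt stalls with joint 7 near its limit, so I give the hand a half turn, which leaves the grasp the same.

```bash
for i in 1 2 3; do python3 -m jog '[[0,0,0,0,0,7,-0.2],[0,0,0,0,0,14,-0.2],[0,0,0,0,0,21,-0.2],[0,0,0,0,0,28,-0.2],[0,0,0,0,0,35,-0.2],[0,0,0,0,0,42,-0.2],[0,0,0,0,0,49,-0.2],[0,0,0,0,0,56,-0.2]]' >/dev/null; done; python3 -m jog '[[0,0,0,0,0,7,-0.2],[0,0,0,0,0,12,-0.2],[0,0,0,0,0,12,-0.2],[0,0,0,0,0,12,-0.2]]'; python3 -c "
from h import *
s=ctrl.get_state();print(R.from_quat(s['tool_rot']).as_matrix().round(3),np.round(s['joint_pos'],3))"
```

```text
t: 5.58
position: [0.3335, -0.1584, 0.2942]
tool_rot: [-0.058, 0.958, -0.036, 0.278]
ft_force: [-0.2, 0.2, 0.4]
grip_width: 0.051
grip_force: 0.0
[[-0.839 -0.091  0.537]
 [-0.131  0.991 -0.037]
 [-0.529 -0.102 -0.843]] [ 2.116 -0.339 -1.042  2.41  -1.086  0.885 -2.817]
```

```bash
python3 -m jog '[[4,-40,0,0,0,0,-0.2],[8,-80,0,0,0,0,-0.2],[12,-120,0,0,6,0,-0.2],[20,-160,0,0,12,0,-0.2],[24,-200,0,0,18,0,-0.2],[30,-240,0,0,24,0,-0.2],[34,-260,0,0,30,0,-0.2],[34,-260,0,0,32,0,-0.2]]' >/dev/null
for i in 1 2 3 ; do python3 -m jog '[[0,0,0,0,0,-7,-0.2],[0,0,0,0,0,-14,-0.2],[0,0,0,0,0,-21,-0.2],[0,0,0,0,0,-28,-0.2],[0,0,0,0,0,-35,-0.2],[0,0,0,0,0,-42,-0.2],[0,0,0,0,0,-49,-0.2],[0,0,0,0,0,-56,-0.2]]' >/dev/null; done;  python3 -c "
from h import *
s=ctrl.get_state();print(s['t'],s['position'],R.from_quat(s['tool_rot']).as_matrix().round(3),np.round(s['joint_pos'],3))"
```

```text
8.25 [ 0.26284129 -0.30343937  0.26157122] [[ 0.969 -0.026  0.244]
 [ 0.017 -0.984 -0.175]
 [ 0.245  0.173 -0.954]] [ 2.75  -0.338 -1.521  2.244 -0.745  0.783  0.119]
```

```bash
python3 -m jog '[[5,30,0,0,0,0,-0.2],[10,60,0,0,0,0,-0.2],[15,90,0,2,-3,0,-0.2],[20,130,5,4,-6,0,-0.2],[30,170,10,6,-9,0,-0.2],[40,210,15,8,-12,0,-0.2],[45,250,15,10,-14,0,-0.2],[45,250,15,10,-14,0,-0.2]]' >/dev/null
python3 -m jog '[[0,0,0,0,0,0,-0.2],[0,0,0,0,0,0,-0.2]]'
python3 -c "
from h import *
s=ctrl.get_state();print(s['t'],s['position'],R.from_quat(s['tool_rot']).as_matrix().round(3),np.round(s['joint_pos'],3))"
```

```text
t: 9.08
position: [0.2339, -0.3033, 0.3606]
tool_rot: [1.0, -0.006, 0.01, 0.019]
ft_force: [0.5, -0.1, 0.4]
grip_width: 0.0511
grip_force: 0.0
9.0833 [ 0.2339134  -0.30332302  0.36059719] [[ 1.    -0.012  0.02 ]
 [-0.012 -0.999 -0.038]
 [ 0.021  0.038 -0.999]] [ 2.753 -0.324 -1.521  1.894 -0.35   1.239 -0.245]
```

The solver has let the elbow flop to its limits. I have enough samples to fit the arm's kinematics and plan the way properly.

```bash
cat > kin.py <<'E'
import numpy as np, itertools
from scipy.spatial.transform import Rotation as R
from scipy.optimize import least_squares
D=[([1.157,.576,.025,1.437,-.015,1.129,-.057],[.2186,-.6386,.2313],[[.9461,.3239,0],[.3239,-.9461,0],[0,0,-1]]),
([.692,.309,.169,1.731,-.057,1.106,-1.043],[.32742,-.41581,.29149],[[.939,-.344,0],[-.344,-.939,0],[0,0,-1]]),
([.363,-.111,-.628,2.361,.627,.457,-2.722],[.424,-.0267,.3003],[[.777,-.351,.522],[-.299,-.936,-.185],[.554,-.012,-.833]]),
([2.116,-.339,-1.042,2.41,-1.086,.885,-2.817],[.3335,-.1584,.2942],[[-.839,-.091,.537],[-.131,.991,-.037],[-.529,-.102,-.843]]),
([2.75,-.338,-1.521,2.244,-.745,.783,.119],[.26284,-.30344,.26157],[[.969,-.026,.244],[.017,-.984,-.175],[.245,.173,-.954]]),
([2.753,-.324,-1.521,1.894,-.35,1.239,-.245],[.23391,-.30332,.3606],[[1,-.012,.02],[-.012,-.999,-.038],[.021,.038,-.999]])]
def fk(q,s,p):
    T=R.from_euler('z',p[0]); pos=np.zeros(3)
    for i,a in enumerate('zyzyzyz'):
        T=T*R.from_euler(a,s[i]*q[i]); pos=pos+T.apply(np.array(p[2+3*i:5+3*i]))
    return pos,T*R.from_euler('z',p[1])
def res(p,s):
    o=[]
    for q,x,m in D:
        a,b=fk(q,s,p); o+=list(a-x)+list((b.as_matrix()-np.array(m)).ravel()*.3)
    return np.r_[o,.002*np.array(p[2:])]
def fit():
    best=None
    for s in itertools.product([1,-1],repeat=4):
        S=[s[0],1,s[1],1,s[2],1,s[3]]
        for a0,b0 in itertools.product([0,1.57,3.14,-1.57],repeat=2):
            p0=np.zeros(23);p0[0]=a0;p0[1]=b0;p0[4]=.3;p0[10]=.4;p0[13]=0;p0[16]=.4;p0[22]=.2
            r=least_squares(res,p0,args=(S,),max_nfev=12)
            if best is None or r.cost<best[0]: best=(r.cost,S,r.x)
    r=least_squares(res,best[2],args=(best[1],)); return r.cost,best[1],r.x
if __name__=="__main__":
    c,S,p=fit(); np.save("kin.npy",np.r_[S,p]); print(c,S,p.round(3)); print(np.abs(res(p,S)[:72].reshape(6,12)).max(1))
E
time python3 kin.py
```

```text
1.121771564377338e-06 [-1, 1, -1, 1, -1, 1, -1] [-0.00e+00  1.57e+00  0.00e+00 -7.00e-03  2.65e-01 -0.00e+00 -7.00e-03
  2.94e-01 -0.00e+00 -1.60e-02  2.94e-01 -1.00e-03 -1.60e-02  1.95e-01
  0.00e+00 -0.00e+00  1.95e-01 -0.00e+00 -0.00e+00  1.80e-01  0.00e+00
  0.00e+00  1.80e-01]
[0.00015313 0.00015781 0.00019716 0.00023203 0.00015095 0.00027674]
real	2m45.625s
user	2m45.961s
sys	0m0.163s
```

```bash
cat > ik.py <<'E'
from kin import *
k=np.load("kin.npy");S=k[:7];p=k[7:]
lo=np.array([-2.76,-.34,-1.52,.19,-1.09,.17,-2.82]);hi=np.array([2.76,2.15,1.57,2.46,4.23,1.99,2.82])
def pose(xyz,az,tilt,flip):
    # az: push direction azimuth (deg); tool z leans toward it by tilt
    m=R.from_euler('z',az,degrees=True)*R.from_euler('y',180-tilt,degrees=True)  # z=(sin,0,-cos)
    if not flip: m=m*R.from_euler('z',180,degrees=True)   # not flip: tool x forward
    return np.array(xyz),m
def ik(t,q0,w=1e-3,ref=None):
    x,m=t; ref=np.array([.2,.3,0,1.5,0,1.1,0]) if ref is None else ref
    f=lambda q:(lambda a:np.r_[(a[0]-x),.3*(a[1].inv()*m).as_rotvec(),w*(q-ref)])(fk(q,S,p))
    r=least_squares(f,np.clip(q0,lo+.06,hi-.06),bounds=(lo+.05,hi-.05)); e=f(r.x)
    return r.x,np.linalg.norm(e[:3])*1e3,np.degrees(np.linalg.norm(e[3:6])/.3)
E
python3 - <<'E'
from ik import *
np.set_printoptions(precision=2,suppress=True)
c=np.array([.511,-.042]);az=-19.7;d=np.array([np.cos(np.radians(az)),np.sin(np.radians(az))])
rng=np.random.default_rng(0)
for flip in(0,1):
  for tilt in(25,35,45):
    for back in(80,36,-76):
      best=None
      for i in range(8):
        q,e,a=ik(pose([*(c-d*back/1e3),.022],az,tilt,flip),rng.uniform(lo,hi))
        g=np.min(np.minimum(q-lo,hi-q))
        key=(e+a>1.0, np.abs(q[2])+.3*abs(q[4])-g)
        if best is None or key<best[0]: best=(key,q,e,a,g)
      print(flip,tilt,back,best[1],"e %.1f %.1f gap %.2f"%best[2:])
E
```

```text
0 25 80 [-0.28  0.49  0.09  2.34  0.67  0.22 -2.77] e 44.2 14.0 gap 0.05
0 25 36 [-0.18  0.53  0.03  2.28  0.73  0.22 -2.77] e 37.1 12.6 gap 0.05
0 25 -76 [ 0.07  0.66 -0.21  2.28  2.14  0.36  2.2 ] e 0.0 0.0 gap 0.18
0 35 80 [-0.96  0.69  0.9   2.38 -1.04  0.22 -1.19] e 62.1 19.6 gap 0.05
0 35 36 [-0.41  0.52  0.25  2.28  0.66  0.22 -2.77] e 58.1 19.8 gap 0.05
0 35 -76 [ 0.44  0.85 -0.89  2.41  2.1   1.01  2.27] e 0.2 0.1 gap 0.05
0 45 80 [-1.03  0.64  0.74  2.34  0.37  0.22 -2.77] e 85.6 27.0 gap 0.05
0 45 36 [-1.07  0.84  1.02  2.31 -1.04  0.22 -1.33] e 73.8 25.1 gap 0.05
0 45 -76 [-0.34  0.62  0.27  2.09  0.73  0.22 -2.77] e 60.5 24.0 gap 0.05
1 25 80 [ 2.5  -0.29 -1.47  2.41 -1.04  0.94 -2.77] e 273.0 32.1 gap 0.05
1 25 36 [ 1.13  0.79 -0.65  2.3  -1.04  0.22 -2.77] e 130.9 43.7 gap 0.05
1 25 -76 [ 0.44  0.75 -0.77  2.27  1.82  0.69 -0.57] e 0.0 0.0 gap 0.19
1 35 80 [ 2.71  2.1  -0.61  2.39  0.47  0.22 -2.77] e 210.3 61.6 gap 0.05
1 35 36 [-2.71 -0.29 -1.47  2.41 -0.76  1.49 -2.38] e 444.8 21.6 gap 0.05
1 35 -76 [ 0.47  0.88 -0.94  2.41  2.08  1.05 -0.84] e 0.0 0.0 gap 0.05
1 45 80 [-1.23  0.87  1.08  2.38 -1.04  0.22  1.71] e 79.9 25.1 gap 0.05
1 45 36 [ 1.28  0.83 -0.8   2.29 -1.04  0.22 -2.77] e 137.8 46.0 gap 0.05
1 45 -76 [ 1.13  0.92 -0.76  2.09 -1.04  0.22 -2.77] e 113.6 45.9 gap 0.05
```

```bash
cat > scan.py <<'E'
from ik import *
np.set_printoptions(precision=2,suppress=True)
c=np.array([.511,-.042]);az=-19.7;d=np.array([np.cos(np.radians(az)),np.sin(np.radians(az)),0]);l=np.array([-d[1],d[0],0])
def pose2(xyz,out,lat,sgn):
    z=np.array([0,0,-1])+np.tan(np.radians(out))*d+np.tan(np.radians(lat))*l; z/=np.linalg.norm(z)
    y=sgn*(d-z*(d@z)); y/=np.linalg.norm(y); x=np.cross(y,z)
    return np.array(xyz),R.from_matrix(np.c_[x,y,z])
def solve(t,n=5,seed=0):
    rng=np.random.default_rng(seed);best=None
    for i in range(n):
        q0=np.array([.05,.3,0,2.2,0,.9,0.])+rng.normal(0,.5,7)*(i>0); q,e,a=ik(t,q0); g=np.min(np.minimum(q-lo,hi-q))
        key=(round(e+a/2,0),-g)
        if best is None or key<best[0]: best=(key,q,e,a,g)
    return best[1:]
E
timeout 500 python3 - <<'E'
from scan import *
c3=np.r_[c,.025]
for sgn in(1,-1):
 for out in(0,8,16,24):
  for lat in(-40,-20,0,20,40):
   q,e,a,g=solve(pose2(c3-d*.092,out,lat,sgn),3)
   if e+a<8: print(sgn,out,lat,q,"e %.1f %.1f gap %.2f"%(e,a,g))
E
```

```text
1 0 -40 [-0.75  0.86  0.43  2.04  0.26  0.79 -0.95] e 0.0 0.0 gap 0.42
1 0 -20 [-0.58  0.69  0.4   2.19  0.08  0.5  -0.67] e 0.0 0.0 gap 0.27
1 0 0 [-0.13  0.57  0.07  2.3  -0.14  0.27 -0.28] e 0.0 0.0 gap 0.10
1 0 20 [ 0.41  0.61 -0.29  2.36 -0.94  0.22  0.74] e 0.0 0.0 gap 0.05
1 0 40 [ 0.95  0.85 -0.74  2.34 -0.88  0.22  0.93] e 0.0 0.0 gap 0.05
1 8 -40 [-0.88  0.89  0.57  2.12  0.23  0.65 -0.93] e 0.0 0.0 gap 0.34
1 8 -20 [-0.76  0.72  0.58  2.3  -0.04  0.31 -0.57] e 0.0 0.0 gap 0.14
1 8 0 [ 0.15  0.56 -0.42  2.41  1.29  0.3  -1.8 ] e 0.1 0.0 gap 0.05
1 16 -40 [-1.03  0.96  0.74  2.2   0.11  0.49 -0.81] e 0.0 0.0 gap 0.26
1 16 -20 [-0.73  0.69  0.41  2.4   0.92  0.22 -1.6 ] e 0.0 0.0 gap 0.05
1 24 -40 [-1.15  1.05  0.87  2.28 -0.06  0.34 -0.67] e 0.0 0.0 gap 0.17
-1 0 -40 [-0.15  0.85 -0.52  2.02  0.81  1.2   1.53] e 0.0 0.0 gap 0.44
-1 0 -20 [ 0.08  0.7  -0.6   2.17  0.86  0.87  1.61] e 0.0 0.0 gap 0.29
-1 0 0 [ 0.42  0.65 -0.75  2.28  0.92  0.54  1.73] e 0.0 0.0 gap 0.18
-1 0 20 [ 0.85  0.78 -1.01  2.35  1.03  0.36  1.86] e 0.0 0.0 gap 0.11
-1 0 40 [ 1.21  1.12 -1.27  2.34  1.05  0.39  2.08] e 0.0 0.0 gap 0.12
-1 8 -40 [-0.21  0.83 -0.49  2.1   0.9   1.15  1.42] e 0.0 0.0 gap 0.36
-1 8 -20 [-0.03  0.66 -0.53  2.27  1.03  0.78  1.4 ] e 0.0 0.0 gap 0.19
-1 8 0 [ 0.21  0.57 -0.5   2.41  1.31  0.35  1.31] e 0.0 0.0 gap 0.05
-1 8 40 [ 1.28  1.26 -1.47  2.41  1.44  0.57  1.67] e 4.1 0.9 gap 0.05
-1 16 -40 [-0.28  0.82 -0.46  2.18  1.    1.11  1.29] e 0.0 0.0 gap 0.28
-1 16 -20 [-0.13  0.66 -0.49  2.37  1.26  0.76  1.11] e 0.0 0.0 gap 0.09
-1 24 -40 [-0.35  0.82 -0.44  2.26  1.11  1.09  1.14] e 0.0 0.0 gap 0.20
```

```bash
cat > sim.py <<'E'
from scan import *
LO=lo+.003;HI=hi-.003
def jac(q):
    x,m=fk(q,S,p);J=np.zeros((6,7))
    for i in range(7):
        dq=np.zeros(7);dq[i]=1e-5;a,b=fk(q+dq,S,p);J[:3,i]=(a-x)/1e-5;J[3:,i]=(b*m.inv()).as_rotvec()/1e-5
    return J
def step(q,t,n=6,lam=.03):
    for _ in range(n):
        x,m=fk(q,S,p);e=np.r_[t[0]-x,(t[1]*m.inv()).as_rotvec()]
        J=jac(q);dq=J.T@np.linalg.solve(J@J.T+lam**2*np.eye(6),e)
        q=np.clip(q+np.clip(dq,-.05,.05),LO,HI)
    return q
def run(q,t0,rows):
    for r in rows:
        t=(t0[0]+t0[1].apply(np.array(r[:3])/1e3),t0[1]*R.from_rotvec(np.radians(r[3:6])));q=step(q,t)
    return q,t
E
python3 - <<'E'
from sim import *
np.set_printoptions(precision=2,suppress=True)
q=np.array(D[0][0]);t=fk(q,S,p)
def go(rows):
    global q,t
    q,t=run(q,t,rows); print(q,fk(q,S,p)[0])
go([[0,0,-20,0,0,7],[0,0,-40,0,0,14],[30,-30,-60,0,0,21],[60,-60,-60,0,0,28],[90,-90,-60,0,0,35],[120,-120,-60,0,0,39],[150,-150,-60,0,0,39],[180,-180,-60,0,0,39]])
go([[-5*i,-40*i,0,0,0,0] for i in range(1,9)])
go([[-4,-30,0,0,7,0],[-8,-60,0,0,14,0],[-8,-85,0,0,21,0],[-8,-85,0,0,28,0],[-8,-85,0,0,35,0],[-8,-85,0,0,40,0],[-8,-85,0,0,40,0],[-8,-85,0,0,40,0]])
for k in range(3): go([[0,0,0,0,0,7*i] for i in range(1,9)])
E
```

```text
[ 0.57  0.32  0.33  1.74 -0.11  1.1  -0.99] [ 0.33 -0.41  0.29]
[ 0.02  0.13  0.12  1.98 -0.02  1.04 -1.78] [ 0.4  -0.1   0.29]
[ 0.86 -0.19 -1.17  2.45  0.92  0.29 -2.82] [0.42 0.01 0.29]
[ 1.28 -0.34 -1.3   2.45 -0.21  0.17 -2.82] [ 0.42 -0.01  0.28]
[ 1.43 -0.34 -1.28  2.45 -1.09  0.26 -2.82] [ 0.42 -0.02  0.28]
[ 1.55 -0.34 -1.2   2.46 -1.09  0.43 -2.82] [ 0.4  -0.05  0.27]
```

```bash
cat > plan.py <<'E'
from sim import *
from scipy.spatial.transform import Slerp
np.set_printoptions(precision=2,suppress=True)
def seg(q,t0,t1,lim=40,ang=7):
    n=int(np.ceil(max(np.linalg.norm(t1[0]-t0[0])*1e3/lim,np.degrees((t0[1].inv()*t1[1]).magnitude())/ang,1)))
    sl=Slerp([0,1],R.concatenate([t0[1],t1[1]]))
    for i in range(1,n+1): q=step(q,(t0[0]+(t1[0]-t0[0])*i/n,sl(i/n)))
    for i in range(2): q=step(q,t1)
    x,m=fk(q,S,p); return q,n,np.linalg.norm(x-t1[0])*1e3,np.degrees((m.inv()*t1[1]).magnitude())
def path(q,ts):
    t0=fk(q,S,p)
    for t in ts:
        q,n,e,a=seg(q,t0,t);t0=t;print("  n%d"%n,q,"e %.0f %.0f"%(e,a),fk(q,S,p)[0])
    return q
E
python3 - <<'E'
from plan import *
q0=np.array(D[-1][0]); dn=fk(q0,S,p)[1]
def down(y): # tool down with y azimuth
    a=np.radians(y);Y=np.array([np.cos(a),np.sin(a),0]);return R.from_matrix(np.c_[np.cross(Y,[0,0,-1]),Y,[0,0,-1]])
for sgn,ys in((1,[-70,-45,-20]),(-1,[-130,-160,-200])):
  for tag,way in (("direct",[(.36,-.3,.40),(.42,-.05,.40),(.42,.12,.36)]),("far",[(.36,-.3,.42),(.48,0.05,.42),(.48,.2,.36)]),("az40",[(.36,-.3,.42),(.45,.1,.42),(.35,.4,.36)])):
    print(sgn,tag)
    ts=[(np.array(w),down(y)) for w,y in zip(way,ys)]
    pre=c-d[:2]*.10
    ts+=[pose2([.41,.16,.2],8,-40,sgn),pose2([.41,.10,.03],8,-40,sgn),pose2([*pre,.022],8,-40,sgn),pose2([*(pre+d[:2]*.115),.022],8,-40,sgn)]
    path(q0,ts)
E
```

```text
1 direct
  n4 [ 2.76 -0.34 -1.52  1.64 -0.49  1.47  0.04] e 67 9 [ 0.32 -0.3   0.46]
  n7 [ 2.18 -0.34 -1.52  1.72 -0.42  1.43 -0.14] e 51 7 [ 0.4  -0.09  0.42]
  n5 [ 1.86 -0.34 -1.52  1.79 -0.48  1.34 -0.04] e 82 11 [0.41 0.05 0.4 ]
  n6 [ 1.89 -0.34 -1.52  2.09 -0.19  1.04 -0.57] e 277 51 [ 0.32 -0.08  0.3 ]
  n5 [ 2.19 -0.34 -1.52  2.46 -0.39  0.33 -0.59] e 405 79 [ 0.28 -0.23  0.22]
  n3 [ 2.44 -0.34 -1.52  2.46 -0.12  0.17 -0.55] e 453 73 [ 0.22 -0.35  0.25]
  n3 [ 2.51 -0.34 -1.52  2.46 -0.17  0.17 -0.66] e 508 85 [ 0.2  -0.36  0.25]
1 far
  n4 [ 2.76 -0.34 -1.52  1.59 -0.48  1.51  0.03] e 63 9 [ 0.33 -0.3   0.47]
  n10 [ 2.14 -0.34 -1.52  1.59 -0.51  1.52 -0.31] e 113 13 [ 0.44 -0.04  0.48]
  n5 [ 1.94 -0.34 -1.52  1.68 -0.59  1.4  -0.09] e 172 20 [0.46 0.05 0.45]
  n6 [ 1.93 -0.34 -1.52  2.07 -0.2   1.05 -0.58] e 289 54 [ 0.33 -0.1   0.3 ]
  n5 [ 2.25 -0.34 -1.52  2.46 -0.36  0.37 -0.57] e 413 79 [ 0.26 -0.24  0.22]
  n3 [ 2.44 -0.34 -1.52  2.46 -0.13  0.17 -0.55] e 454 74 [ 0.22 -0.35  0.25]
  n3 [ 2.52 -0.34 -1.52  2.46 -0.17  0.17 -0.65] e 511 86 [ 0.2  -0.36  0.25]
1 az4
[... 1473 characters left out ...]
]
  n3 [ 2.43 -0.34 -1.52  2.46 -0.91  0.17 -2.82] e 423 69 [ 0.27 -0.33  0.25]
  n3 [ 2.51 -0.34 -1.52  2.46 -1.09  0.17 -2.77] e 471 80 [ 0.25 -0.35  0.26]
-1 az40
  n6 [ 2.76 -0.34 -1.52  1.59 -0.48  1.51 -1.02] e 63 9 [ 0.33 -0.3   0.47]
  n11 [ 1.96 -0.34 -1.52  1.62 -0.48  1.5  -2.45] e 89 11 [0.43 0.02 0.46]
  n9 [ 1.48 -0.34 -1.33  1.76 -0.87  1.52 -2.82] e 179 40 [0.37 0.27 0.48]
  n8 [ 1.78 -0.34 -1.52  2.02 -0.49  1.03 -2.82] e 176 46 [0.41 0.03 0.32]
  n5 [ 2.15 -0.34 -1.52  2.46 -0.97  0.44 -2.82] e 324 65 [ 0.35 -0.16  0.22]
  n3 [ 2.42 -0.34 -1.52  2.46 -0.91  0.17 -2.82] e 420 69 [ 0.27 -0.33  0.25]
  n3 [ 2.5  -0.34 -1.52  2.46 -1.06  0.17 -2.81] e 469 80 [ 0.26 -0.35  0.26]
```

```bash
nproc; cat > search.py <<'E'
from plan import *
import multiprocessing as mp,sys
q0=np.array(D[-1][0])
def cost(q): return abs(q[2])+.5*abs(q[4])+max(0,.3-q[1])*2+.3*abs(q[6])*0
def safe(q):
    x,m=fk(q,S,p);z=m.as_matrix()[:,2]; r=np.hypot(x[0],x[1])
    return .30<x[2]<.6 and .2<r<.75 and -2.0<np.arctan2(x[1],x[0])<-.45 and z[2]<-.3 and x[0]>-.1
def trial(seed):
    rng=np.random.default_rng(seed);q=q0;t0=fk(q,S,p);ts=[]
    for k in range(3):
        while 1:
            g=np.clip(np.array([1.2,.4,0,1.6,0,1.2,0])+rng.normal(0,1,7)*[.6,.4,.5,.4,.5,.4,.6],lo+.1,hi-.1)
            if safe(g): break
        t=fk(g,S,p); ok=True
        q,n,e,a=seg(q,t0,t,40,7); t0=fk(q,S,p); ts.append((t[0],t[1].as_quat(),n,e,a))
        if cost(q)<.5: break
    return cost(q),seed,q,ts
if __name__=="__main__":
    with mp.Pool() as P: out=P.map(trial,range(int(sys.argv[1])),chunksize=2)
    out.sort(key=lambda o:o[0]+.3*(len(o[3])-1))
    for o in out[:3]:
        print(o[0],o[1],o[2]); [print("   ",*t) for t in o[3]]
E
OMP_NUM_THREADS=1 timeout 400 python3 search.py 150
```

```text
4
0.6620584087282141 113 [ 1.31  0.36 -0.37  1.68  0.59  1.39  0.13]
    [ 0.36 -0.34  0.58] [ 0.89  0.26 -0.02  0.38] 8 6.694461281754898 1.002601820489831
    [ 0.11 -0.45  0.6 ] [0.95 0.17 0.24 0.07] 7 1.1188630228279524e-13 1.6512294633975402e-15
    [ 0.06 -0.53  0.33] [ 0.87  0.44 -0.24 -0.07] 10 4.1004107616799286e-13 1.8048947241004254e-14
0.7650174136057568 118 [ 1.51  0.72 -0.46  0.73  0.62  1.99 -0.59]
    [ 0.02 -0.38  0.42] [ 0.91  0.1  -0.31  0.24] 7 3.2784099937099374 0.6191005004026005
    [ 0.29 -0.4   0.47] [ 0.77  0.6   0.14 -0.17] 14 5.551115123125783e-14 1.0785785689529723e-14
    [-0.02 -0.71  0.43] [ 0.97 -0.16 -0.2  -0.05] 15 6.840279424121773 1.0912882470549488
0.7772739042072109 50 [ 1.45  0.41 -0.59  1.38  0.38  1.99 -1.07]
    [-0.05 -0.65  0.35] [ 0.91 -0.36 -0.13  0.19] 12 1.1102230246251565e-13 1.7420615444162263e-14
    [ 0.18 -0.49  0.52] [ 0.98 -0.09 -0.15 -0.03] 9 23.457093338153722 3.736385124595821
    [ 0.07 -0.43  0.44] [ 0.93 -0.19 -0.28 -0.13] 5 13.642993504677403 2.1664209364375204
```

```bash
cat > delta.py <<'E'
from h import *
def show(txt=""):
    s=ctrl.get_state();m=R.from_quat(s["tool_rot"]);print(txt,round(s["t"],2),np.round(s["position"],4),"z",m.as_matrix()[:,2].round(3),"y",m.as_matrix()[:,1].round(3),"q",np.round(s["joint_pos"],2),"F",np.round(s["ft_force"],1))
    return np.array(s["position"]),m
def delta(x,q):
    a,m=show(); r=q if isinstance(q,R) else R.from_quat(q)
    d=m.inv().apply(np.array(x)-a)*1e3;v=np.degrees((m.inv()*r).as_rotvec())
    print("delta",d.round(1),v.round(1),"rows",max(np.linalg.norm(d)/41.7,np.linalg.norm(v)/7.1).round(1))
E
python3 -c "
from delta import *
delta([.36,-.34,.58],[.89,.26,-.02,.38])"
```

```text
9.08 [ 0.2339 -0.3033  0.3606] z [ 0.02  -0.038 -0.999] y [-0.012 -0.999  0.038] q [ 2.75 -0.32 -1.52  1.89 -0.35  1.24 -0.24] F [ 0.5 -0.1  0.4]
delta [ 131.    43.4 -215.3] [-42.7  -2.6 -32. ] rows 7.5
```

```bash
python3 -m jog '[[16,5,-27,-5,0,-4,-0.2],[32,11,-54,-11,-1,-8,-0.2],[49,16,-81,-16,-1,-12,-0.2],[65,22,-108,-21,-1,-16,-0.2],[82,27,-135,-27,-2,-20,-0.2],[98,33,-161,-32,-2,-24,-0.2],[115,38,-188,-37,-2,-28,-0.2],[131,43,-215,-43,-3,-32,-0.2]]'>/dev/null; python3 -m jog '[[0,0,0,0,0,0,-0.2],[0,0,0,0,0,0,-0.2]]' >/dev/null;  python3 -c "
from delta import *
delta([.11,-.45,.60],[.95,.17,.24,.07])"
```

```text
9.92 [ 0.3613 -0.3382  0.5789] z [ 0.152 -0.676 -0.721] y [ 0.474 -0.59   0.653] q [ 1.83 -0.33 -1.12  1.7   0.21  0.99 -0.43] F [ 0.5 -0.2 -0.7]
delta [-272.2  -39.3   22. ] [26.8 33.2 21.7] rows 6.7
```

```bash
python3 -m jog '[[-39,-6,3,4,5,3,-0.2],[-78,-11,6,8,9,6,-0.2],[-117,-17,9,11,14,9,-0.2],[-156,-22,13,15,19,12,-0.2],[-195,-28,16,19,24,16,-0.2],[-234,-34,19,23,28,19,-0.2],[-272,-39,22,27,33,22,-0.2],[-272,-39,22,27,33,22,-0.2]]'>/dev/null;  python3 -c "
from delta import *
delta([.06,-.53,.33],[.87,.44,-.24,-.07])"
```

```text
10.58 [ 0.0992 -0.4557  0.5968] z [ 0.484 -0.048 -0.874] y [ 0.269 -0.942  0.2  ] q [ 1.72  0.1  -0.1   1.32 -0.5   1.69  0.31] F [-0.8 -0.4 -2.4]
delta [-175.6    6.1  217.6] [ 32.3 -48.4 -34.1] rows 9.5
```

```bash
cat > t1.py <<'E'
from plan import *
from workcell import ctrl
q0=np.array(ctrl.get_state()["joint_pos"])
def down(y):
    a=np.radians(y);Y=np.array([np.cos(a),np.sin(a),0]);return R.from_matrix(np.c_[np.cross(Y,[0,0,-1]),Y,[0,0,-1]])
pre=c-d[:2]*.108
tail=lambda s,o:[pose2([.44,.18,.3],o,-40,s),pose2([.41,.15,.1],o,-40,s),pose2([.41,.08,.022],o,-40,s),pose2([*pre,.022],o,-40,s),pose2([*(pre+d[:2]*.12),.022],o,-40,s)]
for s,ys in((1,[-70,-40,-10]),(-1,[-130,-160,-190])):
  for o in(0,8):
    print(s,o); path(q0,[(np.array(w),down(y)) for w,y in zip([(.28,-.5,.45),(.42,-.2,.42),(.46,.15,.38)],ys)]+tail(s,o))
E
python3 t1.py
```

```text
1 0
  n6 [ 1.19  0.32 -0.32  1.29  0.1   1.55 -0.34] e 0 0 [ 0.28 -0.5   0.45]
  n9 [ 0.83  0.16 -0.59  1.6   0.09  1.41 -0.47] e 0 0 [ 0.42 -0.2   0.42]
  n9 [ 0.3   0.26 -0.94  1.64  0.22  1.35 -0.84] e 0 0 [0.46 0.15 0.38]
  n6 [-0.32  0.63 -0.71  1.5   0.51  1.86 -1.46] e 0 0 [0.44 0.18 0.3 ]
  n6 [-0.31  0.82 -0.69  1.81  0.62  1.48 -1.68] e 0 0 [0.41 0.15 0.1 ]
  n3 [-0.23  0.9  -0.64  1.94  0.75  1.31 -1.73] e 0 0 [0.41 0.08 0.02]
  n3 [-0.11  0.87 -0.61  2.05  0.84  1.24 -1.7 ] e 0 0 [ 0.41 -0.01  0.02]
  n3 [-0.01  0.92 -0.58  1.8   0.9   1.36 -1.46] e 0 0 [ 0.52 -0.05  0.02]
1 8
  n6 [ 1.19  0.32 -0.32  1.29  0.1   1.55 -0.34] e 0 0 [ 0.28 -0.5   0.45]
  n9 [ 0.83  0.16 -0.59  1.6   0.09  1.41 -0.47] e 0 0 [ 0.42 -0.2   0.42]
  n9 [ 0.3   0.26 -0.94  1.64  0.22  1.35 -0.84] e 0 0 [0.46 0.15 0.38]
  n6 [-0.35  0.6  -0.73  1.57  0.58  1.83 -1.49] e 0 0 [0.44 0.18 0.3 ]
  n6 [-0.35  0.8  -0.7   1.87  0.69  1.46 -1.75] e 0 0 [0.41 0.15 0.1 ]
  n3 [-0.28  0.89 -0.65  2.01  0.84  1.29 -1.83] e 0 0 [0.41 0.08 0.02]
  n3 [-0.16  0.86 -0.62  2.12  0.93  1.22 -1.81] e 0 0 [ 0.41 -0.0
[... 581 characters left out ...]
 e 0 0 [ 0.41 -0.01  0.02]
  n3 [-0.96  1.56  1.55  1.83 -0.93  1.22 -2.73] e 0 0 [ 0.52 -0.05  0.02]
-1 8
  n10 [ 1.02  0.31 -0.07  1.29  0.02  1.54 -1.31] e 0 0 [ 0.28 -0.5   0.45]
  n9 [ 0.44  0.13 -0.11  1.61  0.02  1.4  -2.47] e 0 0 [ 0.42 -0.2   0.42]
  n9 [-1.29  0.62  1.57  1.68 -0.63  1.52 -2.82] e 30 9 [0.45 0.17 0.36]
  n6 [-1.39  1.2   1.57  1.62 -0.49  1.63 -2.82] e 84 25 [0.42 0.21 0.23]
  n6 [-1.4   1.49  1.57  1.91 -0.79  1.42 -2.82] e 49 13 [0.38 0.16 0.06]
  n3 [-1.32  1.58  1.57  2.04 -0.95  1.24 -2.82] e 6 1 [0.41 0.08 0.02]
  n3 [-1.2   1.55  1.54  2.16 -1.01  1.07 -2.65] e 0 0 [ 0.41 -0.01  0.02]
  n3 [-1.02  1.55  1.55  1.92 -0.99  1.1  -2.69] e 0 0 [ 0.52 -0.05  0.02]
```

```bash
cat > go.py <<'E'
import sys
from scan import *
from delta import *
def down(y):
    a=np.radians(y);Y=np.array([np.cos(a),np.sin(a),0]);return R.from_matrix(np.c_[np.cross(Y,[0,0,-1]),Y,[0,0,-1]])
v=[float(a) for a in sys.argv[2:]]
if sys.argv[1]=="down": delta(v[:3],down(v[3]))
else: delta(v[:3],pose2(v[:3],v[3],v[4],1)[1])
E
python3 go.py down .28 -.5 .45 -70
```

```text
10.58 [ 0.1  -0.46  0.6 ] z [ 0.48 -0.05 -0.87] y [ 0.27 -0.94  0.2 ] q [ 1.72  0.1  -0.1   1.32 -0.5   1.69  0.31] F [-0.8 -0.4 -2.4]
delta [ 70.7  60.9 217.9] [ 12.3 -26.4  -1.3] rows 5.7
```

```bash
python3 -m jog '[[11,10,36,2,-4,0,-0.2],[23,20,72,4,-9,0,-0.2],[35,30,108,6,-13,0,-0.2],[47,40,144,8,-18,0,-0.2],[59,50,180,10,-22,0,-0.2],[71,61,218,12,-26,-1,-0.2],[71,61,218,12,-26,-1,-0.2],[71,61,218,12,-26,-1,-0.2]]'>/dev/null; python3 go.py down .42 -.2 .42 -40
```

```text
11.25 [ 0.29 -0.49  0.45] z [ 0.   -0.01 -1.  ] y [ 0.35 -0.94  0.01] q [ 1.17  0.32 -0.33  1.3   0.1   1.54 -0.35] F [0.2 0.  1.3]
delta [ 224.3 -229.3   27.7] [  0.3   0.1 -29.3] rows 7.7
```

```bash
python3 -m jog '[[28,-28,3,0,0,-4,-0.2],[56,-56,6,0,0,-8,-0.2],[84,-85,9,0,0,-12,-0.2],[112,-114,13,0,0,-16,-0.2],[140,-143,17,0,0,-20,-0.2],[168,-171,21,0,0,-24,-0.2],[196,-200,25,0,0,-29,-0.2],[224,-229,28,0,0,-29,-0.2]]'>/dev/null; python3 go.py down .46 .15 .38 -10
```

```text
11.92 [ 0.42 -0.2   0.42] z [ 0.   -0.01 -1.  ] y [ 0.76 -0.65  0.01] q [ 0.83  0.15 -0.59  1.6   0.1   1.41 -0.47] F [ 1.6 -1.2  0.1]
delta [ 295.5 -197.1   36.9] [  0.6   0.7 -30.5] rows 8.6
```

```bash
python3 -m jog '[[33,-22,0,0,0,-4,-1],[66,-44,5,0,0,-8,-1],[99,-66,10,0,0,-12,-1],[132,-88,15,0,0,-16,-1],[165,-110,20,0,0,-20,-1],[198,-132,25,0,0,-24,-1],[231,-154,30,0,0,-28,-1],[264,-176,37,0,0,-30,-1]]'>/dev/null; python3 go.py tilt .44 .18 .30 8 -40
```

```text
12.58 [0.46 0.11 0.38] z [ 0.   -0.02 -1.  ] y [ 0.98 -0.18  0.01] q [ 0.35  0.22 -0.88  1.67  0.19  1.34 -0.75] F [ 1.6 -0.8  0.7]
delta [ 65.4 -29.5  79.2] [ -2.3 -39.5   6.4] rows 5.6
```

```bash
python3 -m jog '[[11,-5,13,0,-7,1,-1],[22,-10,26,-1,-13,2,-1],[33,-15,39,-1,-20,3,-1],[44,-20,52,-2,-26,4,-1],[55,-25,65,-2,-33,5,-1],[65,-29,79,-2,-40,6,-1],[65,-29,79,-2,-40,6,-1]]'>/dev/null; python3 go.py tilt .41 .15 .10 8 -40
```

```text
13.17 [0.44 0.18 0.29] z [-0.13 -0.65 -0.75] y [ 0.96 -0.26  0.06] q [-0.36  0.63 -0.73  1.56  0.58  1.84 -1.49] F [-0.1 -0.9 -0.6]
delta [ 97.8 -31.6 167.9] [-0.5  1.3  1.2] rows 4.7
```

```bash
python3 -m jog '[[19,-6,33,0,0,0,-1],[38,-12,66,0,0,0,-1],[57,-18,100,0,0,0,-1],[76,-24,134,0,0,0,-1],[98,-31,168,0,0,1,-1],[98,-31,168,0,0,1,-1],[98,-31,168,0,0,1,-1]]'>/dev/null; python3 go.py tilt .41 .08 .025 8 -40
python3 - <<'E'
from h import *
p=optics.read_camera("side"); save(p,"s2.png",(100,120,400,345),2.6)
for n in("scene","side"):
    p=optics.read_camera(n)
    for l in("carafe","carafe_mouth"):
        for r in pinpoint(p,l)[:1]: print(n,l,toworld(p,r["centre"]).round(4))
E
```

```text
13.75 [0.42 0.15 0.11] z [-0.12 -0.65 -0.75] y [ 0.96 -0.28  0.08] q [-0.35  0.8  -0.68  1.84  0.68  1.48 -1.73] F [0.6 0.  0.5]
delta [  4.2   7.1 106.4] [-0.3  0.7 -0.5] rows 2.6
scene carafe [ 0.5096 -0.0385 -0.0027]
scene carafe_mouth [ 0.5083 -0.0454  0.2427]
side carafe [ 0.5098 -0.0492 -0.0042]
side carafe_mouth [ 0.5104 -0.0399  0.246 ]
```

View pics/s2.png

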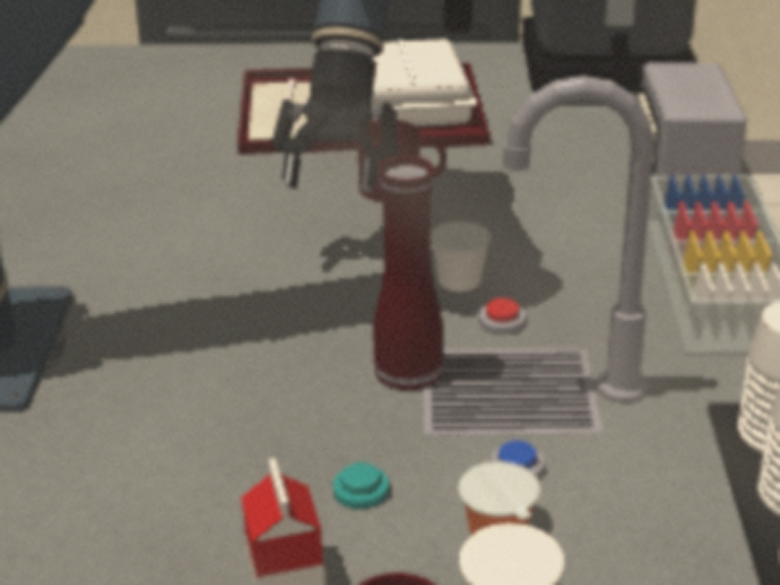

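The picture shows the open hand left of and behind the carafe at (330,140), the carafe's foot at (408,375), and nothing disturbed. I go down and in behind the foot.

```bash
python3 -m jog '[[1,2,35,0,0,0,-1],[3,4,70,0,0,0,-1],[4,7,106,0,0,0,-1],[4,7,106,0,0,0,-1],[4,7,106,0,0,0,-1]]'; python3 go.py tilt .407 -.012 .022 8 -40
```

```text
t: 14.52
position: [0.4103, 0.0813, 0.0247]
tool_rot: [0.758, 0.55, -0.254, 0.241]
ft_force: [-0.5, 1.5, 1.1]
grip_width: 0.0852
grip_force: 0.0
 14.52 [0.41 0.08 0.02] z [-0.12 -0.65 -0.75] y [ 0.96 -0.28  0.09] q [-0.3   0.89 -0.63  1.99  0.82  1.3  -1.82] F [-0.5  1.5  1.1]
delta [-65.5  22.5  62.7] [-0.1  0.7 -0.5] rows 2.2
```

```bash
python3 -m jog '[[-22,8,21,0,0,0,-1],[-44,15,42,0,0,0,-1],[-65,22,63,0,0,0,-1],[-65,22,63,0,0,0,-1],[-65,22,63,0,0,0,-1]]'; python3 - <<'E'
from delta import *
pos,m=show()
d=np.array([np.cos(np.radians(-19)),np.sin(np.radians(-19)),0]); l=np.array([-d[1],d[0],0])
print("10mm along push in tool",(m.inv().apply(d*10)).round(2),"left",(m.inv().apply(l*10)).round(2))
print("up",m.inv().apply([0,0,10]).round(2))
c=np.array([.5095,-.043,0]);v=c-pos;print("ahead",v@d,"left",v@l)
p=optics.read_camera("side"); save(p,"s3.png",(170,150,370,300),4)
E
```

```text
t: 14.93
position: [0.4077, -0.0107, 0.0225]
tool_rot: [0.759, 0.55, -0.253, 0.241]
ft_force: [0.1, 0.6, 0.1]
grip_width: 0.0853
grip_force: 0.0
 14.93 [ 0.4077 -0.0107  0.0225] z [-0.118 -0.644 -0.756] y [ 0.956 -0.278  0.088] q [-0.17  0.85 -0.59  2.13  0.93  1.2  -1.81] F [0.1 0.6 0.1]
10mm along push in tool [0.21 9.95 0.98] left [ 7.61  0.48 -6.47]
up [-6.49  0.88 -7.56]
ahead 0.10682316404759681 left 0.0025727038574799507
```

View pics/s3.png

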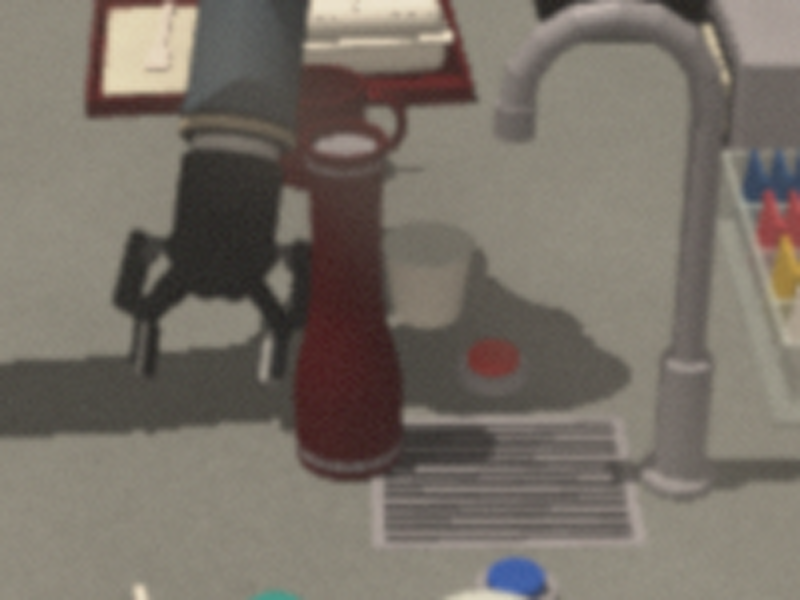

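The picture shows the fingers behind the carafe, with the front fingertip at (270,370), a small gap to the foot, and its knuckle left of the carafe. Open tips sit 13 mm farther back, so I lower a little, shift right and creep forward.

```bash
python3 -m jog '[[0,-1,7,0,0,0,-1],[0,-1,13,0,0,0,-1],[0,2,13,0,0,0,-1],[0,5,14,0,0,0,-1],[0,8,14,0,0,0,-1],[0,11,14,0,0,0,-1],[0,14,14,0,0,0,-1],[0,14,14,0,0,0,-1]]'; cat > look.py <<'E'
from delta import *
pos,m=show(); C=[];M=[];T=[]
for n in("scene","side"):
    p=optics.read_camera(n)
    for l,A in(("carafe",C),("carafe_mouth",M),("water_tap",T),("spout_outlet",T)):
        r=pinpoint(p,l)
        if r: A.append(toworld(p,r[0]["centre"])[:2])
print("foot",np.round(C,4).tolist(),"mouth",np.round(M,4).tolist(),"tap",np.round(T,4).tolist())
c=np.mean(C+M,0); t=np.array([.617,-.080]); v=t-c; az=np.degrees(np.arctan2(v[1],v[0]))
print("c",c.round(4),"to go mm",(v*1e3).round(1),"az",az.round(1))
d=np.array([np.cos(np.radians(-19)),np.sin(np.radians(-19)),0]); l=np.array([-d[1],d[0],0])
w=np.r_[c-pos[:2],0]; print("ahead",(w@d).round(4),"left",(w@l).round(4), "tool per 10 togo",m.inv().apply(np.r_[v,0]/np.linalg.norm(v)*10).round(2))
E
python3 look.py
```

```text
t: 15.65
position: [0.4195, -0.0233, 0.012]
tool_rot: [0.758, 0.551, -0.253, 0.241]
ft_force: [-0.3, -0.4, 0.4]
grip_width: 0.0856
grip_force: 0.0
 15.65 [ 0.4195 -0.0233  0.012 ] z [-0.118 -0.644 -0.756] y [ 0.957 -0.277  0.087] q [-0.15  0.87 -0.57  2.11  0.96  1.2  -1.8 ] F [-0.3 -0.4  0.4]
foot [[0.5105, -0.042], [0.5104, -0.0502]] mouth [[0.5061, -0.0472], [0.5088, -0.0396]] tap [[0.619, -0.0823], [0.6186, -0.0796], [0.6147, -0.083], [0.6221, -0.0781]]
c [ 0.5089 -0.0447] to go mm [108.1 -35.3] az -18.1
ahead 0.0915 left 0.0089 tool per 10 togo [0.31 9.96 0.88]
```

```bash
python3 -m jog '[[0,2,0,0,0,0,-1],[0,4,0,0,0,0,-1],[0,6,0.5,0,0,0,-1],[0,8,0.7,0,0,0,-1],[0.3,10,1,0,0,0,-1],[0.3,12,1,0,0,0,-1],[0.4,14,1.2,0,0,0,-1],[0.4,16,1.4,0,0,0,-1]]'; python3 look.py
```

```text
t: 16.82
position: [0.4342, -0.0284, 0.012]
tool_rot: [0.758, 0.551, -0.253, 0.241]
ft_force: [-2.3, 0.7, 0.2]
grip_width: 0.0855
grip_force: 1.2
 16.82 [ 0.4342 -0.0284  0.012 ] z [-0.118 -0.644 -0.756] y [ 0.957 -0.277  0.086] q [-0.13  0.88 -0.57  2.08  0.97  1.21 -1.76] F [-2.3  0.7  0.2]
foot [[0.5213, -0.051], [0.5229, -0.0569]] mouth [[0.5171, -0.0497], [0.5197, -0.0481]] tap [[0.6149, -0.0784], [0.6186, -0.0792], [0.6212, -0.0792]]
c [ 0.5202 -0.0514] to go mm [ 96.8 -28.6] az -16.5
ahead 0.0888 left 0.0063 tool per 10 togo [0.52 9.96 0.69]
```

```bash
python3 -m jog '[[0.2,4,0.3,0,0,0,-1],[0.4,8,0.6,0,0,0,-1],[0.6,12,0.8,0,0,0,-1],[0.8,16,1.1,0,0,0,-1],[1,20,1.4,0,0,0,-1],[1.2,24,1.7,0,0,0,-1],[1.4,28,2,0,0,0,-1],[1.6,32,2.2,0,0,0,-1]]'; python3 look.py
```

```text
t: 17.98
position: [0.4653, -0.0376, 0.0121]
tool_rot: [0.758, 0.551, -0.253, 0.241]
ft_force: [-1.8, 1.3, -0.3]
grip_width: 0.0853
grip_force: 0.9
 17.98 [ 0.4653 -0.0376  0.0121] z [-0.118 -0.644 -0.756] y [ 0.957 -0.277  0.086] q [-0.1   0.89 -0.55  2.02  0.98  1.23 -1.69] F [-1.8  1.3 -0.3]
foot [[0.5519, -0.0576], [0.5529, -0.0676]] mouth [[0.5454, -0.0643], [0.5502, -0.0608]] tap [[0.6147, -0.0805], [0.6204, -0.0815], [0.6162, -0.078]]
c [ 0.5501 -0.0626] to go mm [ 66.9 -17.4] az -14.6
ahead 0.0884 left 0.004 tool per 10 togo [0.77 9.96 0.48]
```

```bash
python3 -m jog '[[0,-4,0,0,0,0,-1],[0,-8,0,0,0,0,-1],[-3,-9,3,-1.3,0,-1.5,-1],[-7,-9,6,-2.6,0.4,-3,-1],[-7,-9,6,-2.6,0.4,-3,-1],[-7,-5,6,-2.6,0.4,-3,-1],[-7,-5,6,-2.6,0.4,-3,-1]]'; python3 look.py
```

```text
t: 19.07
position: [0.4583, -0.0448, 0.0118]
tool_rot: [0.739, 0.576, -0.244, 0.25]
ft_force: [0.0, 0.5, 0.0]
grip_width: 0.0854
grip_force: 0.0
 19.07 [ 0.4583 -0.0448  0.0118] z [-0.073 -0.65  -0.757] y [ 0.974 -0.211  0.088] q [-0.1   0.88 -0.56  2.08  1.03  1.2  -1.7 ] F [0.  0.5 0. ]
foot [[0.5495, -0.0602], [0.5503, -0.0709]] mouth [[0.5461, -0.0621], [0.5465, -0.0583]] tap [[0.616, -0.0802], [0.6194, -0.0838], [0.615, -0.0793], [0.6, -0.4085]]
c [ 0.5481 -0.0629] to go mm [ 68.9 -17.1] az -13.9
ahead 0.0908 left 0.0121 tool per 10 togo [0.34 9.96 0.86]
```

```bash
python3 -m jog '[[0,3,0.2,0,0,0,-1],[0.2,6,0.5,0,0,0,-1],[0.3,10,0.8,0,0,0,-1],[0.5,14,1.2,0,0,0,-1],[0.6,18,1.5,0,0,0,-1],[0.8,22,1.9,0,0,0,-1],[0.9,26,2.2,0,0,0,-1],[1,30,2.6,0,0,0,-1]]'; python3 look.py
```

```text
t: 20.23
position: [0.4872, -0.0523, 0.0116]
tool_rot: [0.738, 0.577, -0.244, 0.249]
ft_force: [-2.8, -0.1, 0.9]
grip_width: 0.0858
grip_force: 1.2
 20.23 [ 0.4872 -0.0523  0.0116] z [-0.073 -0.65  -0.756] y [ 0.974 -0.21   0.087] q [-0.08  0.89 -0.54  2.02  1.04  1.22 -1.64] F [-2.8 -0.1  0.9]
foot [[0.5729, -0.0706], [0.5732, -0.0746]] mouth [[0.5676, -0.0763], [0.573, -0.0703]] tap [[0.6153, -0.0817], [0.6193, -0.0782], [0.614, -0.081], [0.6206, -0.0797]]
c [ 0.5717 -0.073 ] to go mm [45.3 -7. ] az -8.8
ahead 0.0867 left 0.008 tool per 10 togo [1.   9.95 0.28]
```

```bash
python3 -m jog '[[0,-4,0,0,0,0,-1],[0,-8,0,0,0,0,-1],[-3,-9,3,-3.5,0.5,-4,-1],[-7,-9,6,-7.1,1,-8.3,-1],[-7,-9,6,-7.1,1,-8.3,-1],[-7,-9,6,-7.1,1,-8.3,-1]]'; python3 look.py
python3 - <<'E'
from h import *
p=optics.read_camera("scene"); save(p,"s4.png",(190,130,340,280),4)
E
```

```text
t: 21.23
position: [0.4753, -0.0593, 0.0111]
tool_rot: [0.68, 0.645, -0.219, 0.271]
ft_force: [-0.4, -0.4, 0.3]
grip_width: 0.0854
grip_force: 0.0
 21.23 [ 0.4753 -0.0593  0.0111] z [ 0.051 -0.652 -0.757] y [ 0.996 -0.021  0.086] q [-0.1   0.86 -0.55  2.16  1.19  1.17 -1.67] F [-0.4 -0.4  0.3]
foot [[0.5745, -0.0693], [0.5764, -0.0777]] mouth [[0.5706, -0.0729]] tap [[0.6147, -0.0807], [0.6185, -0.0802], [0.616, -0.0797]]
c [ 0.5738 -0.0733] to go mm [43.2 -6.7] az -8.8
ahead 0.0977 left 0.0189 tool per 10 togo [-0.45  9.88  1.5 ]
```

View pics/s4.png

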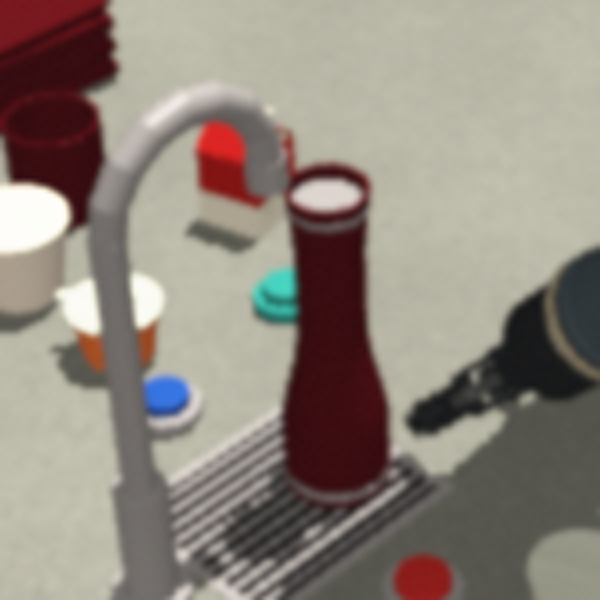

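The picture shows the carafe upright on the near edge of the grate, foot at (335,490), with the fingertip at (420,415) clear of it. The veer to the right came from touching with the tip's corner, so I shift to meet the foot squarely.

```bash
python3 -m jog '[[-2,1,0.5,2.6,-0.3,3,-1],[-4,2.6,1.1,5.2,-0.7,6.1,-1],[-4,2.6,1.1,5.2,-0.7,6.1,-1]]'; python3 look.py; python3 -c "
from delta import *
p,m=show(); print(m.inv().apply([.9877,-.1564,0]).round(3)); n=m.as_matrix()[:,1]; w=np.array([.5738,-.0733])-p[:2]; n=n[:2]/np.hypot(*n[:2]); print(w@n, w@[-n[1],n[0]])"
```

```text
t: 22.03
position: [0.4797, -0.0635, 0.0129]
tool_rot: [0.725, 0.594, -0.237, 0.255]
ft_force: [0.3, 1.2, -0.1]
grip_width: 0.0857
grip_force: 0.0
 22.03 [ 0.4797 -0.0635  0.0129] z [-0.041 -0.652 -0.757] y [ 0.982 -0.165  0.089] q [-0.08  0.87 -0.54  2.07  1.09  1.19 -1.65] F [ 0.3  1.2 -0.1]
foot [[0.5754, -0.0716], [0.5766, -0.0745]] mouth [[0.5716, -0.0711], [0.5733, -0.0695]] tap [[0.6166, -0.0826], [0.5972, -0.2906], [0.6179, -0.0817], [0.6179, -0.0817]]
c [ 0.5743 -0.0717] to go mm [42.7 -8.3] az -11.0
ahead 0.0921 left 0.0231 tool per 10 togo [0.38 9.96 0.85]
 22.53 [ 0.4782 -0.063   0.0129] z [-0.039 -0.652 -0.757] y [ 0.983 -0.159  0.087] q [-0.08  0.87 -0.54  2.08  1.09  1.19 -1.65] F [-0.3 -0.8 -0.3]
[0.059 0.996 0.064]
0.09597738125524506 0.005115110912987948
```

Now squarely behind it. I push along the way to go: 7 mm gap, then about 25 mm.

```bash
python3 -m jog '[[0,4,0.3,0,0,0,-1],[0.2,7,0.5,0,0,0,-1],[0.4,11,0.8,0,0,0,-1],[0.6,15,1.1,0,0,0,-1],[0.8,19,1.4,0,0,0,-1],[1,23,1.7,0,0,0,-1],[1.2,27,2,0,0,0,-1],[1.3,30,2.3,0,0,0,-1]]'; python3 look.py
```

```text
t: 23.2
position: [0.5086, -0.0685, 0.0128]
tool_rot: [0.724, 0.596, -0.237, 0.255]
ft_force: [-2.0, 0.0, 0.8]
grip_width: 0.0855
grip_force: 1.1
 23.2 [ 0.5086 -0.0685  0.0128] z [-0.039 -0.652 -0.757] y [ 0.983 -0.16   0.087] q [-0.06  0.88 -0.53  2.01  1.09  1.21 -1.58] F [-2.   0.   0.8]
foot [[0.5999, -0.0867]] mouth [[0.5927, -0.0816], [0.5956, -0.0789]] tap [[0.6165, -0.0789], [0.6198, -0.0817], [0.6146, -0.0787], [0.5925, -0.2912]]
c [ 0.5961 -0.0824] to go mm [20.9  2.4] az 6.5
ahead 0.0872 left 0.0154 tool per 10 togo [ 2.61  9.59 -1.13]
```

```bash
python3 -m jog '[[0,-4,0,0,0,0,-1],[0,-8,-0.5,0,0,0,-1],[0,-10,-0.5,0,0,0,-1]]' >/dev/null; cat > tgt.py <<'E'
import sys
from delta import *
A=float(sys.argv[1]);gap=float(sys.argv[2]);side=float(sys.argv[3])
F=[];M=[];O=[];B=[]
for k in range(3):
  for n in("scene","side"):
    p=optics.read_camera(n)
    for l,L in(("carafe",F),("carafe_mouth",M),("spout_outlet",O),("water_tap",B)):
        r=pinpoint(p,l)
        if r:
            w=toworld(p,r[0]["centre"])
            if np.hypot(w[0]-.61,w[1]+.075)<.06: L.append(w[:2])
for n,L in zip(("foot","mouth","outlet","tap"),(F,M,O,B)): print(n,np.mean(L,0).round(4),np.std(L,0).round(4),len(L))
c=np.median(F+M,0);t=np.median(O+B,0);v=t-c;print("c",c.round(4),"t",t.round(4),"to go",(v*1e3).round(1),"az",np.degrees(np.arctan2(v[1],v[0])).round(1))
pos,m=show(); y=m.as_matrix()[:,1]; a0=np.degrees(np.arctan2(y[1],y[0]))
T=R.from_euler('z',A-a0,degrees=True)*m
n=np.array([np.cos(np.radians(A)),np.sin(np.radians(A))]);l=np.array([-n[1],n[0]])
delta([*(c-n*(.0875+gap)-l*side),.0125],T)
u=np.r_[v/np.linalg.norm(v),0];print("then per 10 mm in new tool",T.inv().apply(u*10).round(2),"dist",np.linalg.norm(v)*1e3)
E
python3 tgt.py 10 .008 .008
```

```text
foot [ 0.5966 -0.08  ] [0.0011 0.0039] 5
mouth [ 0.5953 -0.0802] [0.001  0.0026] 6
outlet [ 0.6181 -0.0802] [0.002 0.002] 6
tap [ 0.6163 -0.0807] [0.0014 0.0005] 6
c [ 0.5956 -0.0795] t [ 0.6178 -0.0804] to go [22.2 -0.9] az -2.4
 25.45 [ 0.4983 -0.0665  0.0124] z [-0.039 -0.652 -0.757] y [ 0.983 -0.16   0.087] q [-0.06  0.88 -0.53  2.03  1.09  1.21 -1.6 ] F [-0.1 -0.5 -0.4]
 25.45 [ 0.4983 -0.0665  0.0124] z [-0.039 -0.652 -0.757] y [ 0.983 -0.16   0.087] q [-0.06  0.88 -0.53  2.03  1.09  1.21 -1.6 ] F [-0.1 -0.5 -0.4]
delta [-27.   10.7  24.2] [-12.5   1.7 -14.6] rows 2.7
then per 10 mm in new tool [-1.07  9.73  2.04] dist 22.181711309745985
```

```bash
python3 -m jog '[[-9,0,8,-4,0.5,-5,-1],[-18,2,16,-8,1,-10,-1],[-27,6,24,-12.5,1.7,-14.6,-1],[-27,10.7,24.2,-12.5,1.7,-14.6,-1],[-27,10.7,24.2,-12.5,1.7,-14.6,-1]]'; python3 -m jog '[[-0.4,4,0.8,0,0,0,-1],[-0.8,8,1.6,0,0,0,-1],[-1.1,11,2.2,0,0,0,-1],[-1.4,14,2.8,0,0,0,-1],[-1.7,17,3.4,0,0,0,-1],[-2,20,4,0,0,0,-1],[-2,20,4,0,0,0,-1]]' ; python3 tgt.py 10 .008 .008
```

```text
t: 25.87
position: [0.5027, -0.1051, 0.0128]
tool_rot: [0.614, 0.708, -0.192, 0.291]
ft_force: [0.9, 1.6, 0.3]
grip_width: 0.0854
grip_force: 0.0
t: 26.45
position: [0.5242, -0.1045, 0.0124]
tool_rot: [0.614, 0.708, -0.191, 0.292]
ft_force: [-0.2, 0.5, -0.5]
grip_width: 0.0855
grip_force: 0.2
foot [ 0.613  -0.0863] [0.0011 0.0051] 6
mouth [ 0.6098 -0.0836] [0.0011 0.0031] 6
outlet [ 0.618  -0.0796] [0.0007 0.001 ] 5
tap [ 0.6154 -0.0803] [0.001  0.0019] 6
c [ 0.6116 -0.083 ] t [ 0.6164 -0.0802] to go [4.8 2.8] az 30.3
 27.95 [ 0.5235 -0.1046  0.0125] z [ 0.179 -0.628 -0.757] y [0.981 0.174 0.087] q [-0.02  0.85 -0.52  2.2   1.41  1.11 -1.56] F [-0.4 -0.2  0.2]
 27.95 [ 0.5235 -0.1046  0.0125] z [ 0.179 -0.628 -0.757] y [0.981 0.174 0.087] q [-0.02  0.85 -0.52  2.2   1.41  1.11 -1.56] F [-0.4 -0.2  0.2]
delta [-1.9 -5.   1. ] [ 0. -0.  0.] rows 0.1
then per 10 mm in new tool [ 3.17  9.34 -1.63] dist 5.577782400673301
```

```bash
python3 -m jog '[[0.8,1.5,-0.5,0,0,0,-1],[1.6,3,-1,0,0,0,-1],[2.4,4.2,-1.6,0,0,0,-1],[3,5.2,-2,0,0,0,-1],[3,5.2,-2,0,0,0,-1],[3,-3,-2,0,0,0,-1],[3,-20,-4,0,0,0,-1],[3,-20,-4,0,0,0,-1]]'; python3 tgt.py 10 .008 .008
```

```text
t: 28.62
position: [0.5001, -0.1039, 0.0118]
tool_rot: [0.613, 0.709, -0.192, 0.291]
ft_force: [-0.7, -0.3, 0.7]
grip_width: 0.0854
grip_force: 0.0
foot [ 0.6165 -0.0837] [0.0014 0.0031] 6
mouth [ 0.6143 -0.0821] [0.0018 0.0025] 6
outlet [ 0.6183 -0.0803] [0.0005 0.0019] 6
tap [ 0.6152 -0.0825] [0.0015 0.0005] 6
c [ 0.6157 -0.0823] t [ 0.6173 -0.082 ] to go [1.6 0.3] az 9.6
 30.12 [ 0.5029 -0.1032  0.0118] z [ 0.179 -0.628 -0.757] y [0.981 0.174 0.087] q [-0.03  0.84 -0.52  2.25  1.42  1.11 -1.62] F [0.3 0.2 1.2]
 30.12 [ 0.5029 -0.1032  0.0118] z [ 0.179 -0.628 -0.757] y [0.981 0.174 0.087] q [-0.03  0.84 -0.52  2.25  1.42  1.11 -1.62] F [0.3 0.2 1.2]
delta [-4.6 19.2  5.3] [ 0. -0.  0.] rows 0.5
then per 10 mm in new tool [0.52 9.96 0.7 ] dist 1.6339639095198655
```

Centred within about 2 mm, and the hand is off it. Next I plan the way out and over to the blue button.

```bash
cat > t2.py <<'E'
from plan import *
from workcell import ctrl
q=np.array(ctrl.get_state()["joint_pos"]);x0,m0=fk(q,S,p)
def down(y):
    a=np.radians(y);Y=np.array([np.cos(a),np.sin(a),0]);return R.from_matrix(np.c_[np.cross(Y,[0,0,-1]),Y,[0,0,-1]])
ts=[(np.array([.45,-.11,.06]),m0),(np.array([.46,-.13,.20]),R.from_euler('z',-10,degrees=True)*m0),(np.array([.50,-.22,.20]),down(-10)),(np.array([.618,-.214,.10]),down(-10)),(np.array([.618,-.214,.016]),down(-10))]
t0=(x0,m0)
for t in ts:
    q,n,e,a=seg(q,t0,t);t0=t
    T=R.from_euler('z',p[0]);pos=np.zeros(3);P=[]
    for i,ax in enumerate('zyzyzyz'):
        T=T*R.from_euler(ax,S[i]*q[i]);pos=pos+T.apply(p[2+3*i:5+3*i]);P.append(pos)
    print(n,q,"e %.0f %.0f"%(e,a),"elbow",(P[1]+T.apply([0,0,0])*0+P[2]-P[2]),"P3",P[3],"P4",P[4],"P5",P[5])
E
python3 t2.py; python3 go.py down .45 -.11 .06 10 | head -1
```

```text
2 [-0.03  0.72 -0.57  2.37  1.35  1.09 -1.64] e 0 0 elbow [ 0.19 -0.01  0.49] P3 [0.39 0.04 0.51] P4 [0.39 0.12 0.33] P5 [0.42 0.   0.2 ]
4 [ 0.11  0.46 -0.63  2.15  0.99  1.23 -1.2 ] e 0 0 elbow [ 0.13 -0.03  0.53] P3 [0.35 0.02 0.63] P4 [0.44 0.1  0.47] P5 [ 0.45 -0.01  0.34]
6 [ 0.88  0.52 -0.84  1.81  0.45  1.02 -0.31] e 0 0 elbow [ 0.08 -0.12  0.52] P3 [ 0.33 -0.24  0.66] P4 [ 0.5  -0.22  0.56] P5 [ 0.5  -0.22  0.38]
4 [ 0.68  0.76 -0.73  1.63  0.59  0.98 -0.42] e 0 0 elbow [ 0.15 -0.14  0.48] P3 [ 0.46 -0.25  0.57] P4 [ 0.62 -0.21  0.46] P5 [ 0.62 -0.21  0.28]
3 [ 0.64  0.85 -0.67  1.69  0.68  0.84 -0.5 ] e 0 0 elbow [ 0.17 -0.14  0.46] P3 [ 0.48 -0.26  0.51] P4 [ 0.62 -0.21  0.38] P5 [ 0.62 -0.21  0.2 ]
 30.12 [ 0.5  -0.1   0.01] z [ 0.18 -0.63 -0.76] y [0.98 0.17 0.09] q [-0.03  0.84 -0.52  2.25  1.42  1.11 -1.62] F [0.3 0.2 1.2]
```

```bash
python3 -m jog '[[-3,-20,-3,0,0,0,-1],[-18,-38,-22,0,0,0,-1],[-32,-46,-41,0,0,0,-1],[-60,-43,-72,0,0,0,-1],[-80,-40,-98,0,0,0,-1],[-80,-40,-98,0,0,0,-1]]' >/dev/null; python3 go.py down .50 -.22 .20 -10
```

```text
30.62 [ 0.45 -0.11  0.14] z [ 0.18 -0.63 -0.76] y [0.98 0.17 0.09] q [ 0.01  0.54 -0.6   2.31  1.18  1.11 -1.39] F [ 0.5 -0.2  0.1]
delta [-126.9   31.8   32.6] [12.2 39.2 17.3] rows 6.3
```

```bash
python3 -m jog '[[-20,5,-5,2,6,2,1],[-40,10,0,4,12,5,1],[-60,15,5,6,18,8,1],[-80,20,12,8,24,11,1],[-104,26,22,10,31,14,1],[-127,32,33,12,37,16,1],[-127,32,33,12,39,17,1],[-127,32,33,12,39,17,1]]' >/dev/null; python3 go.py down .618 -.213 .09 -10
python3 - <<'E'
from h import *
from delta import show
for k in range(2):
  for n in("scene","side"):
    p=optics.read_camera(n)
    print(n,[(round(r["score"],2),toworld(p,r["centre"]).round(4).tolist()) for r in pinpoint(p,"chilled_button_top")[:3]])
E
```

```text
31.28 [ 0.5  -0.23  0.19] z [-0.01 -0.   -1.  ] y [ 0.98 -0.18 -0.01] q [ 0.83  0.5  -0.74  1.81  0.4   0.99 -0.25] F [-0.3 -0.3 -0.8]
delta [ 36.2 115.2 103. ] [-0.3  0.1 -0.5] rows 3.8
scene [(0.46, [0.6193, -0.2115, 0.022])]
side [(0.61, [0.4653, -0.239, 0.0191]), (0.52, [0.6181, -0.0868, 0.1207]), (0.47, [0.6232, -0.2107, 0.0227])]
scene [(0.61, [0.6179, -0.2059, 0.0211])]
side [(0.67, [0.4675, -0.2406, 0.0182]), (0.54, [0.6165, -0.2131, 0.0226])]
```

```bash
python3 -m jog '[[9,29,15,0,0,0,1],[18,58,40,0,0,0,1],[28,88,70,0,0,0,1],[37,115,103,0,0,0,1],[37,115,103,0,0,0,1],[37,115,103,0,0,0,1]]' ; python3 go.py down .618 -.211 .028 -10; python3 - <<'E'
from h import *
p=optics.read_camera("side"); save(p,"s5.png",(200,130,360,340),2.8)
E
```

```text
t: 32.18
position: [0.6185, -0.2014, 0.088]
tool_rot: [0.763, 0.646, -0.004, -0.002]
ft_force: [-0.0, 0.6, -0.1]
grip_width: -0.0
grip_force: 0.0
 32.18 [ 0.62 -0.2   0.09] z [-0.01 -0.   -1.  ] y [ 0.99 -0.16 -0.01] q [ 0.61  0.75 -0.64  1.64  0.54  0.94 -0.4 ] F [-0.   0.6 -0.1]
delta [-9.3  1.6 60. ] [-0.5  0.2  0.5] rows 1.5
```

View pics/s5.png

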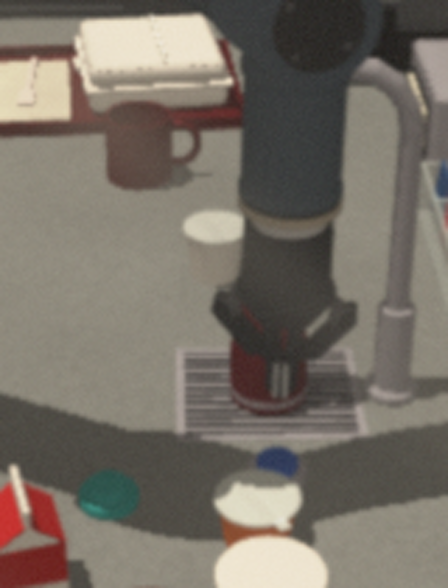

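The picture shows the closed hand standing above the blue button at (278,462). The carafe, behind it, is upright on the grate, and the juice cup at (258,505) is clear. Down it goes.

```bash
python3 -m jog '[[-9,2,20,0,0,0,1],[-9,2,40,0,0,0,1],[-9,2,58,0,0,0,1],[-9,2,61,0,0,0,1],[-9,2,64,0,0,0,1],[-9,2,67,0,0,0,1],[-9,2,70,0,0,0,1]]'; python3 -m jog '[[0,0,1,0,0,0,1],[0,0,2,0,0,0,1],[0,0,2,0,0,0,1]]'
```

```text
t: 32.82
position: [0.6193, -0.2137, 0.0224]
tool_rot: [0.764, 0.645, -0.003, 0.001]
ft_force: [0.2, -0.7, -0.3]
grip_width: 0.0003
grip_force: 0.0
t: 33.07
position: [0.6192, -0.2137, 0.0194]
tool_rot: [0.764, 0.645, -0.003, 0.0]
ft_force: [0.8, -0.7, 3.0]
grip_width: 0.0
grip_force: 1.5
```

```bash
python3 -m jog '[[0,0,1,0,0,0,1],[0,0,2,0,0,0,1],[0,0,3,0,0,0,1],[0,0,3,0,0,0,1]]'; python3 -m jog '[[0,0,1,0,0,0,1],[0,0,1,0,0,0,1]]'
```

```text
t: 33.4
position: [0.6192, -0.2137, 0.0162]
tool_rot: [0.764, 0.645, -0.003, 0.0]
ft_force: [2.6, -0.9, 6.9]
grip_width: -0.0002
grip_force: 3.0
t: 33.57
position: [0.6193, -0.2137, 0.016]
tool_rot: [0.764, 0.645, -0.003, 0.001]
ft_force: [-1.0, -1.5, 13.9]
grip_width: 0.0004
grip_force: 7.1
```

Fully down: 14 N against the stop. I hold briefly, then release and withdraw straight up.

```bash
python3 -m jog '[[0,0,0,0,0,0,1],[0,0,0,0,0,0,1],[0,0,-4,0,0,0,1],[0,0,-10,0,0,0,1],[0,0,-40,0,0,0,1],[0,0,-80,0,0,0,1],[0,0,-110,0,0,0,1],[0,0,-120,0,0,0,1]]'; python3 -m jog '[[0,-35,-5,0,0,0,1],[-5,-70,-20,0,0,0,1],[-10,-105,-40,0,0,0,1],[-10,-130,-60,0,0,0,1],[-10,-130,-60,0,0,0,1],[-10,-130,-60,0,0,0,1]]'; python3 tgt.py 10 .008 .008; python3 - <<'E'
from h import *
p=optics.read_camera("scene"); save(p,"s6.png")
for l in("chilled_button_top","hot_button_top","juice_cup","yogurt_pot","mug_a","milk_carton","lidded_cup"):
    print(l,[toworld(p,r["centre"]).round(3).tolist() for r in pinpoint(p,l)[:2]])
E
```

```text
t: 34.23
position: [0.6207, -0.2127, 0.1392]
tool_rot: [0.764, 0.645, -0.002, 0.001]
ft_force: [-0.3, 1.3, 1.0]
grip_width: -0.0002
grip_force: 0.0
t: 34.73
position: [0.4886, -0.2013, 0.1961]
tool_rot: [0.764, 0.645, -0.004, 0.0]
ft_force: [1.3, -0.3, 0.5]
grip_width: 0.0001
grip_force: 0.0
foot [ 0.6171 -0.0849] [0.001  0.0036] 6
mouth [ 0.6135 -0.0816] [0.0011 0.0025] 6
outlet [ 0.6166 -0.0806] [0.0012 0.0012] 5
tap [ 0.6158 -0.0808] [0.0012 0.0011] 5
c [ 0.6151 -0.0835] t [ 0.6162 -0.0807] to go [1.1 2.8] az 68.0
 36.23 [ 0.4897 -0.2009  0.1953] z [-0.006 -0.004 -1.   ] y [ 0.986 -0.168 -0.005] q [ 0.81  0.48 -0.76  1.85  0.4   0.97 -0.29] F [ 0.5 -0.2  0.3]
 36.23 [ 0.4897 -0.2009  0.1953] z [-0.006 -0.004 -1.   ] y [ 0.986 -0.168 -0.005] q [ 0.81  0.48 -0.76  1.85  0.4   0.97 -0.29] F [ 0.5 -0.2  0.3]
delta [ 98.   17.6 182.3] [ -0.1  -0.1 -19.7] rows 5.0
then per 10 mm in new tool [ 8.48  5.3  -0.07] dist 3.0395758734954454
chilled_button_top [[0.617, -0.208, 0.019]]
hot_button_top [[0.613, 0.051, 0.023]]
juice_cup []
yogurt_pot [[0.574, 0.148, -0.0]]
mug_a [[0.481, 0.384, 0.0], [0.507, -0.481, -0.003]]
milk_carton [[0.479, 0.383, -0.002], [0.41, -0.354, 0.0]]
lidded_cup [[0.599, -0.412, 0.003], [0.618, -0.079, -0.003]]
```

View pics/s6.png

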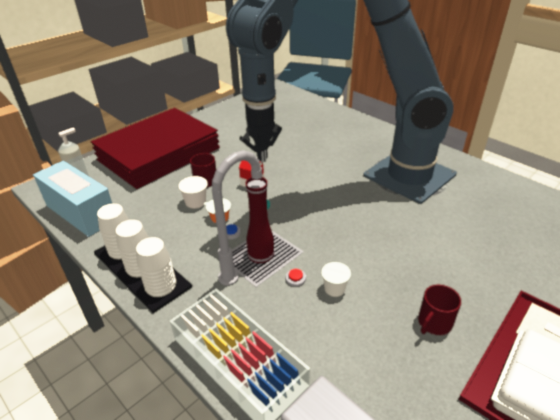

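The carafe stands upright on the grate at (260,245), with its mouth under the outlet at (257,180). The buttons are up, nothing else has moved and the hand is clear, so I hand in.

```bash
python3 -c "
from workcell import finish_job
print(finish_job())"
```

```text
the job is handed in; nothing more can be done
None
```

I handed the job in at about 36 s: the carafe stands upright on the grate, about 3 mm off centre under the outlet by the cameras. I pressed the blue button down to its stop once and it sprang back up; I saw nothing else moved, though the last camera check did not pick out the juice cup.

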